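# Shut the split mould: hasp over, spring clamp on the ear

## Task

Get the two-part casting mould ready for the next block: push its loose front half along the bed until it is fully home against the rear half, swing the hasp right over the stud to hold it there, then take the larger of the two spring clamps off the edge of the plywood tray and clip it down over the two ears at the other end, so that its jaws pinch both ears together. Leave the small clamp and the things lying about where they are.

Things in the scene. Friction and masses are not known exactly. Their poses are not given: they have to be found in the camera images.
- mould: Aluminium two-part mould: fixed dark bed plate (10 mm thick, x -105..45, y -75..52) with the rear half, block x 0..40, y -60..40, top z = 78 mm, and a flat ear at its left end, x 0..6, y 40..85, z 26..78. Origin under the bed, in the parting plane; x into the rear half (away from the robot at yaw 0), y left along the seam, z up. Guide strips along x at y = -66 and 46, tops z = 19.
- front_half: Loose front half, 0.6 kg, mirror image of the rear: block x -40..0, y -60..40, top z = 78; low foot to x = -58, z 10..19; ear y 40..85, x -6..0, z 26..78; round stud (9 mm thick, 16 long) out of its right end face at x -24, z 45. When fully home its frame coincides with the mould's. Starts 20 to 45 mm short of home and slides along the mould's x between the guide strips.
- front_seam (a point): Middle of the front half's parting face, at (0, -10, 50) mm in its frame.
- ear_top (a point): Middle of the top edge of the ears, in the parting plane, at (0, 64.5, 78) mm in the mould's frame. With the mould shut the two ears make one upright plate 12 mm thick (along the mould's x) and 45 mm wide (along y), with its top edge here.
- hasp (a joint): Flat steel hasp on an upright hinge at the right end of the rear half: 0 = shut, along the front half's right end face with the stud through its slot; grows as it opens, pi/2 = straight out to the mould's -y. Starts 0.7 to 1.55, stays where left. Strap 4 mm thick, 30 mm high (z 30..60), reaching 93 mm from the hinge; shut, its outer face is the plane y = -67 mm of the mould.
- hasp_hinge (a point): The hasp's hinge axis at mid height, at (26, -67, 45) mm in the mould's frame.
- hasp_slot (a point): Middle of the hasp's slot (14 x 14 mm), 50 mm from the hinge.
- clamp: Larger spring clamp, dark steel, black grips, 118 mm tall, 0.11 kg, jaws down over the tray's front wall. Origin on the pivot pin; x across the jaws, y along the pin, z up. Grips 10..66 mm above the pin, 22 mm wide (y), 64 mm apart over their outsides; squeezed along x some 45 mm above the pin with about 20 N they close to 28 mm and stand parallel. Pads: bottoms 52 mm below the pin.
- clamp_jaw (a joint): Opening angle of the larger clamp: 0 as clipped on the 9 mm tray wall, 0.58 fully open (jaws about 33 mm apart), about 0.07 on a 12 mm edge. An edge may reach up to 15 mm below the pin between the jaws.
- clamp_pad_a (a point): Middle of the face of the clamp's -x jaw pad (22 mm wide, 15 mm tall), 44 mm below the pin.
- clamp_pad_b (a point): Middle of the face of the clamp's +x jaw pad, likewise.
- small_clamp: A smaller clamp of the same kind, 80 mm tall, on the same wall of the tray. To be left alone. Origin on its pin, axes as the larger clamp's.
- tray: Open plywood tray, 100 x 180 x 70 mm (x, y, z), walls 9 mm thick, fixed. Origin under its centre. The clamps sit on its -x wall (middle line x = -45.5 mm), 72 mm apart along y, either one on either place.
- cast_block: Grey cast block, 36 x 58 x 48 mm, behind the mould. To be left alone.
- paste_jar: Jar with black lid, 48 mm across, 38 mm high. To be left alone.
- cutters: Blue-handled cutters lying flat, 62 x 123 x 12 mm. To be left alone.
- screwdriver: Red-handled screwdriver lying flat, 151 mm long. To be left alone.

How it is judged (in metres and radians):
On the way, in this order (a step that is already met when the one before it is completed fails the run):
1. the front half is fully home against the rear half (x of front_seam in the frame of mould above -0.004 m and angle between the x axis of front_half and the x axis of mould, either way round below 0.05 rad and angle between front_half's own z axis and vertical below 0.05 rad), for 0.2 s.
2. with the front half home, the hasp is swung shut over the stud (all of step 1 and value of joint hasp below 0.12 rad), for 0.2 s.
At the end, for the whole second after the job is handed in: Front half home (seam under 4 mm, square within 0.05 rad), hasp shut (under 0.12 rad), the larger clamp at rest on both ears at the left end: a pad on each side, pad middles over 6 mm below the top edge and 9 mm or more from the ears' ends, pressing on each half with over 3 N (all of step 2 and ((x of clamp_pad_a in the frame of mould below -0.003 m and z of each of clamp_pad_a, clamp_pad_b in the frame of mould below 0.072 m and y of clamp_pad_a in the frame of mould between 0.049 and 0.076 m and x of clamp_pad_b in the frame of mould above 0.003 m and y of clamp_pad_b in the frame of mould between 0.049 and 0.076 m) or (x of clamp_pad_a in the frame of mould above 0.003 m and z of each of clamp_pad_a, clamp_pad_b in the frame of mould below 0.072 m and y of clamp_pad_a in the frame of mould between 0.049 and 0.076 m and x of clamp_pad_b in the frame of mould below -0.003 m and y of clamp_pad_b in the frame of mould between 0.049 and 0.076 m)) and contact force between clamp and front_half above 3 N and contact force between clamp and mould above 3 N and linear speed of each of clamp, front_half below 0.02 m/s); the robot touches nothing.
It fails at once if the small clamp was moved more than 20 mm (distance of small_clamp from where it was at the start of the episode above 0.02 m).
It fails at once if the cast block was moved more than 30 mm (distance of cast_block from where it was at the start of the episode above 0.03 m).
It fails at once if the paste jar was moved more than 30 mm (distance of paste_jar from where it was at the start of the episode above 0.03 m).
It fails at once if the cutters was moved more than 30 mm (distance of cutters from where it was at the start of the episode above 0.03 m).
It fails at once if the screwdriver was moved more than 30 mm (distance of screwdriver from where it was at the start of the episode above 0.03 m).
It also fails if it takes over 72 s, if anything falls off the work surface, if the arm or the gripper's body presses on something with over 40 N, if the wrist force passes 120 N, or if a joint passes its speed limit or range.

## Robot

A 6-joint arm with a two-finger parallel gripper is mounted at the origin on a cart in front of the work surface, level with it; the furniture and walls round the work are solid. World frame = base frame: x ahead of the robot, y to its left, z up, the work surface at z = 0. Lengths are in mm, angles in rad, forces in N, time in s.
With the tool pointing down it reaches from about 400 to 925 mm from the base axis. Payload 12.5 kg.
Tool frame: the origin (TCP) lies between the finger pads; the fingertips stand env.tip_extent ahead of it and the grasp point (between the pads) lies 11 mm behind it (env.tip_extent is the distance from the TCP to the fingertips, in mm); z points along the fingers, y is the line along which they close (so a half turn about z gives the same grasp; the last joint's range is limited). The gripper opens to 95 mm and grips with 3 to 60 N. Pads are 20 mm wide; open, the fingers measure 119 mm over their backs; the gripper's body (75 mm by 180 mm) begins 59 mm behind the grasp point.
Start: joints at [-0.106, 0.491, 1.559, -0, 1.092, -0.106], TCP at [625.017, 0.021, 222.661] pointing down, gripper open.
Joint ranges: [-3.1, 3.1], [-0.84, 2.19], [0.05, 2.79], [-1.13, 4.28], [0.06, 2.93], [-2.69, 2.69]. Speed limits (rad/s): [2.22, 2.22, 2.79, 3.14, 3.14, 3.14].

## Interface

Orientations are given as [roll, pitch, yaw] about the fixed x, y, z axes, in that order (R = Rz(yaw) Ry(pitch) Rx(roll)).
In Python, from cell import env gives the robot as it stands.
- The arm moves only by the tool carry_out, never from a script. Its argument "motion" is a list of rows, each a list of 5 numbers: the shift along the tool's x, y, z in mm, then the turn about the tool's z in degrees, then the closure, from 0 (fully open) to 1 (shut). A call has 1 to 12 rows; each row shifts and turns the commanded pose from where the row before left it, along the tool's axes as they then stand; what a row does not reach is not made up. A row lasts 1/10 s, in which the tool goes at most 50 mm and 8.59 degrees, less where a joint would pass 70% of its speed; a pose out of reach is approached as far as the arm can. A call with a gripper value outside its range is refused whole. The fingers move at their own pace and stop on an object; the grip force is fixed at half the most. Time passes only in rows, so rows that do not move let the fingers close. It gives the time, the measured TCP pose, the force, the opening and the grip force at its end, in the units of the state.
- env.state(): the state, without advancing time (a new reading comes with each control period).
- env.read_camera(name): name is "scene" or "side" or "wrist"; returns a dict with "color" (420x560x3 uint8, red, green, blue), "K" (3x3 intrinsics, pixels), "dist" ([k1, k2, p1, p2, k3] as OpenCV has them; the pictures are not rectified), "R" (3x3) and "t" (3): a world point X has camera coordinates R X + t; the wrist camera has in their place "hand_eye" (4x4, takes a point from camera to tool coordinates, whose origin is the TCP and whose axes are the flange's). Camera axes: x right, y down, z forward; pixel columns grow to the right and rows downward; lengths in mm; the calibration is good to about 2 mm. A picture is of the moment at which its call begins: read the wrist's pose just before it. There is no depth.
- env.job_done(): hands the job in; it is judged then, once.
The state is a dict: "t": time; "joints": joint angles; "qvel": joint speeds; "tau": joint torques, N m; "eef_pos": TCP position; "tcp_rot": TCP orientation; "ft_force": force on the tool from outside, world axes, zero at the start; "moment": the same for the moment, N m; "opening": opening from 0.0 (shut) to 1.0 (fully open); "grip_force": force on a finger pad.
Only numpy, scipy, OpenCV 4.12 (cv2) and the standard library are available. Lean on these libraries where they do the work, as an engineer would, in place of code of your own. Each camera call takes 0.05 s, during which the arm holds its last target. There are 200 camera calls.

## Working session

There is one attempt and no reset: what is moved stays moved. The work goes in short steps, Python scripts to look and compute and a tool call to move; the robot and the scene stay as the last step left them, time stands still between calls to the robot, and variables do not carry over. Pictures are saved under pics/ and viewed, at most 10 in all, crops included, and the job is handed in when it is done.

Besides the shell and the picture viewer there is one more tool, called after ">>>" by a JSON object that holds its "api" and its "payload", one argument or row to a line. carry_out: Moves the arm, as the interface text tells. Its arguments: {"type":"object","properties":{"motion":{"type":"array"}},"required":["motion"]}

```bash
mkdir -p pics; ls; python3 - <<'E'
from cell import env
import cv2,pickle
print(env.state(), env.tip_extent)
o={}
for n in ["scene","side","wrist"]:
    c=env.read_camera(n); o[n]=c
    cv2.imwrite(f"pics/{n}0.png",cv2.resize(c["color"][:,:,::-1],(800,600),interpolation=cv2.INTER_CUBIC))
    print(n,{k:v for k,v in c.items() if k!="color"})
pickle.dump(o,open("c0.pkl","wb"))
E
```

```text
pics
{'t': 0.0, 'joints': array([-1.05622446e-01,  4.91564538e-01,  1.55945808e+00, -5.66361446e-06,
        1.09170403e+00, -1.05604941e-01]), 'qvel': array([-6.02569648e-06, -1.13194563e-03, -1.34823734e-03, -6.87070654e-04,
       -9.71050353e-04, -1.43408659e-03]), 'tau': array([-9.52334158e-04, -6.12640929e+01, -2.58175153e+01,  6.92750537e-02,
        4.83079045e-02, -1.38641695e-05]), 'eef_pos': array([6.24759542e+02, 3.28535505e-02, 2.22055682e+02]), 'tcp_rot': array([-3.14046444e+00, -1.14538321e-04,  1.57078137e+00]), 'ft_force': array([0.48498531, 0.23816781, 0.30229837]), 'moment': array([ 0.03447409,  0.05259083, -0.0244219 ]), 'grip_force': 0.0, 'opening': 0.9965523757551519} 8.0
scene {'K': array([[496.32806323,   0.        , 273.88317411],
       [  0.        , 496.32806323, 211.82395209],
       [  0.        ,   0.        ,   1.        ]]), 'dist': array([-0.01319593,  0.        ,  0.        ,  0.        ,  0.        ]), 'R': array([[-0.6378576 , -0.77010365, -0.00883496],
       [-0.49081711,  0.41531832, -0.76590421],
       [ 0.59349495, -0.48420147, -0.64289399]]
[... 422 characters left out ...]
05420223,  0.88707242, -0.45843717]]), 't': array([-511.28767595,   71.8360061 , 1225.0684452 ])}
wrist {'K': array([[320.90713808,   0.        , 287.14952127],
       [  0.        , 320.90713808, 210.39976311],
       [  0.        ,   0.        ,   1.        ]]), 'dist': array([-0.02565136,  0.        ,  0.        ,  0.        ,  0.        ]), 'hand_eye': array([[-7.19367308e-04, -9.70378616e-01, -2.41588129e-01,
         6.77169953e+01],
       [ 9.99999740e-01, -7.08360304e-04, -1.32413088e-04,
         3.00259056e-01],
       [-4.26406115e-05, -2.41588162e-01,  9.70378874e-01,
        -1.61682722e+02],
       [ 0.00000000e+00,  0.00000000e+00,  0.00000000e+00,
         1.00000000e+00]])}
```

View pics/scene0.png

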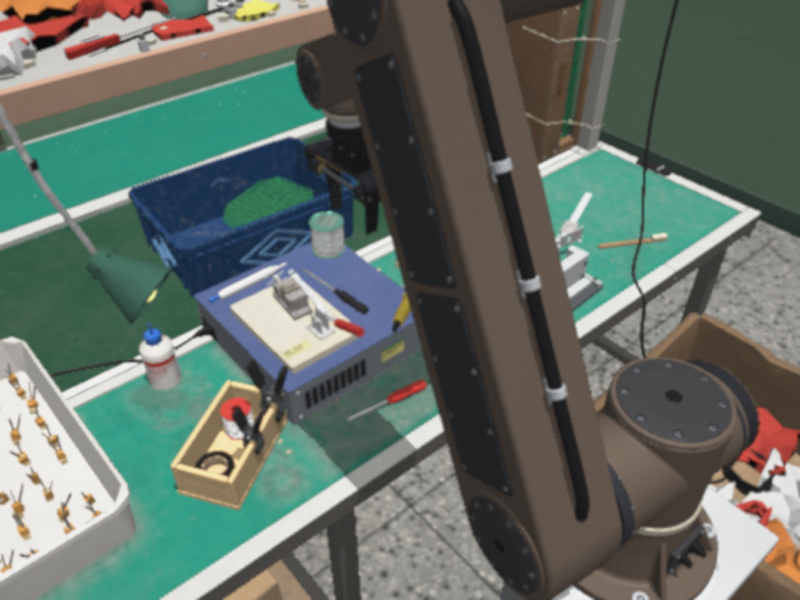

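View pics/side0.png

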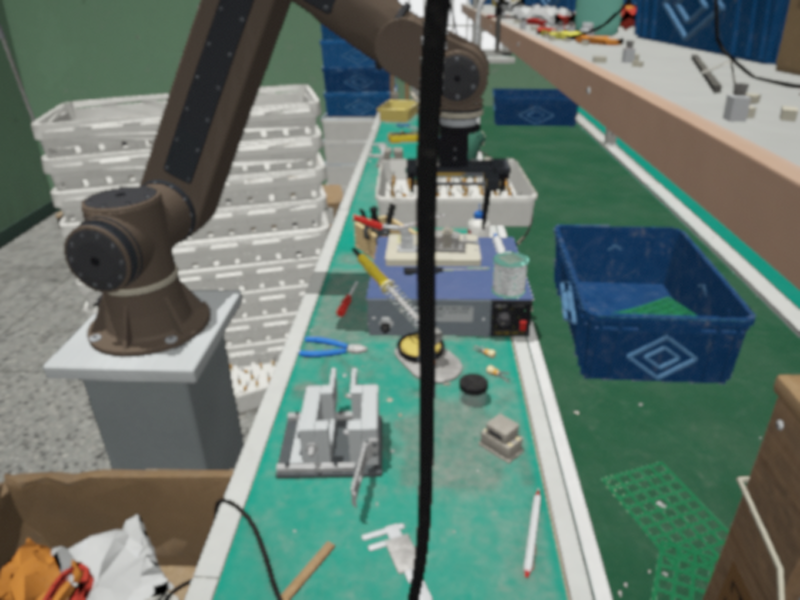

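View pics/wrist0.png

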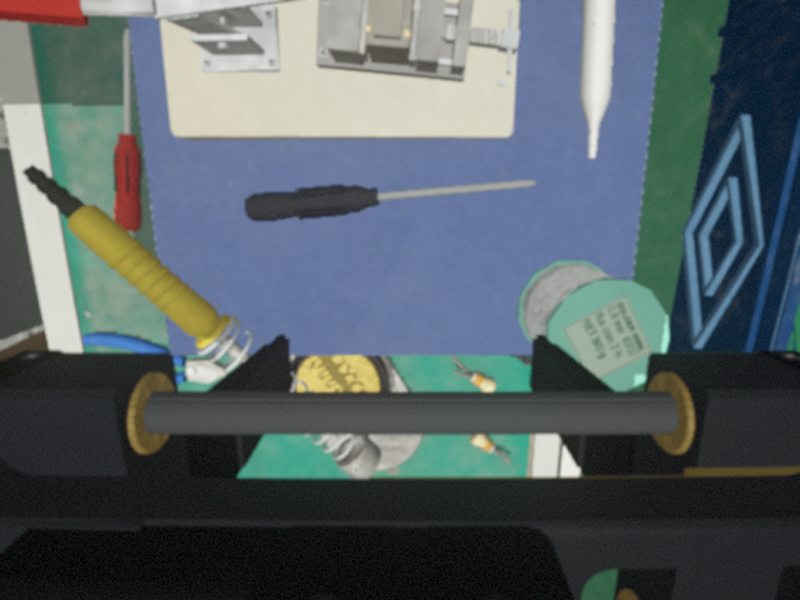

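The scene view shows the tray at about (230,440), with the clamps on its front wall near (255,430) and (275,385). The side view shows the mould at about (330,430), with the hasp pointing towards the camera at (365,470). Next I'll enlarge both areas.

```bash
python3 - <<'E'
import cv2,pickle
o=pickle.load(open("c0.pkl","rb"))
def crop(n,x,y,w,h,s,f):
    cv2.imwrite(f,cv2.resize(o[n]["color"][y:y+h,x:x+w,::-1],None,fx=s,fy=s,interpolation=cv2.INTER_CUBIC))
crop("side",185,250,100,105,5.5,"/tmp/a.png")
crop("scene",115,245,95,115,5,"/tmp/b.png")
import numpy as np
a=cv2.imread("/tmp/a.png");b=cv2.imread("/tmp/b.png")
print(a.shape,b.shape)
# side crop (577x550) ; view separately
cv2.imwrite("pics/a.png",a);cv2.imwrite("pics/b.png",b)
E
```

```text
(578, 550, 3) (575, 475, 3)
```

View pics/a.png

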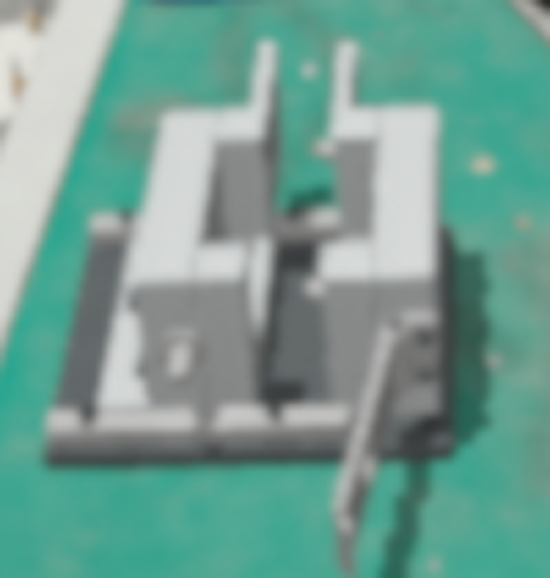

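View pics/b.png

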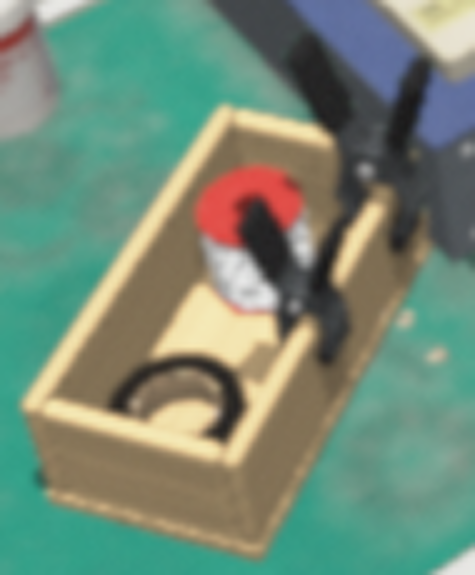

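The side crop shows the mould block tops, with ear tips at (265,42) and (347,42) and the hasp hinge at (390,325). In the scene crop, the tray rim corners are at (235,462), (30,410) and (225,108), and the larger clamp is the upper one with its pin near (370,165). Next I'll fit the poses.

```bash
cat > h.py <<'E'
import numpy as np,cv2,pickle
from scipy.optimize import least_squares
def proj(c,P):
    P=np.atleast_2d(np.asarray(P,float))
    return cv2.projectPoints(P,cv2.Rodrigues(c["R"])[0],c["t"],c["K"],c["dist"])[0][:,0]
def ray(c,uv):
    n=cv2.undistortPoints(np.array([[uv]],float),c["K"],c["dist"])[0,0]
    d=c["R"].T@np.array([n[0],n[1],1]); return -c["R"].T@c["t"], d
def at(c,uv,z):
    o,d=ray(c,uv); return o+d*(z-o[2])/d[2]
def T(p,P):
    P=np.atleast_2d(np.asarray(P,float));a=p[2];R=np.array([[np.cos(a),-np.sin(a),0],[np.sin(a),np.cos(a),0],[0,0,1]])
    return P@R.T+[p[0],p[1],0]
def un(uv,off,s): return (np.asarray(uv,float)+.5)/s-.5+off
def wristcam(c,st):
    from scipy.spatial.transform import Rotation as Ro
    M=np.eye(4);M[:3,:3]=Ro.from_euler("xyz",st["tcp_rot"]).as_matrix();M[:3,3]=st["eef_pos"]
    W=np.linalg.inv(M@c["hand_eye"]); return dict(c,R=W[:3,:3],t=W[:3,3])
E
python3 - <<'E'
from h import *
o=pickle.load(open("c0.pkl","rb")); s=o["side"]; sc=o["scene"]
ms=[((40,-60,78),(438,280)),((40,40,78),(438,107)),((45,-75,0),(450,457)),((-105,-75,0),(47,463)),((3,85,78),(347,42)),((0,-60,78),(320,278))]
X=np.array([m[0] for m in ms]);U=un([m[1] for m in ms],[185,250],5.5)
f=lambda p:(proj(s,T(p,X))-U).ravel()
r=least_squares(f,[550,-330,0]);print("mould",r.x,r.fun.reshape(-1,2).round(1).tolist());m=r.x
fs=[((-40,-60,78),(133,283)),((-40,40,78),(163,110)),((-3,85,78),(265,42)),((-24,-76,45),(180,357))]
Xf=np.array([q[0] for q in fs]);Uf=un([q[1] for q in fs],[185,250],5.5)
g=lambda p:(proj(s,T(m,T([p[0],0,0],Xf)))-Uf).ravel()
r=least_squares(g,[-30]);print("front off",r.x,r.fun.reshape(-1,2).round(1).tolist())
h=lambda p:(proj(s,T(m,[[26-93*np.cos(p[0]),-67-93*np.sin(p[0]),z] for z in(30,60)]))-un([(350,572),(345,512)],[185,250],5.5)).ravel()
r=least_squares(h,[1.2]);print("hasp",r.x,r.fun.round(1), "hinge top px",(proj(s,T(m,[26,-67,60]))-[185,250])*5.5)
ts=[((-50,90,70),(235,462)),((50,90,70),(30,410)),((50,-90,70),(225,108)),((-50,90,0),(265,555)),((50,90,0),(48,490)),((-50,-90,0),(430,250))]
X=np.array([m[0] for m in ts]);U=un([m[1] for m in ts],[115,245],5)
f=lambda p:(proj(sc,T(p,X))-U).ravel()
r=least_squares(f,[550,350,0]);t=r.x;print("tray",t,r.fun.reshape(-1,2).round(1).tolist())
for y in(-36,36):
  for z in (85,90,95,151): print(y,z,((proj(sc,T(t,[-45.5,y,z]))-[115,245])*5).round())
# instrument box near corner
print(at(sc,np.array([425,330])/1.4286,80),at(sc,np.array([290,415])/1.4286,0))
E
```

```text
mould [ 4.64213243e+02 -3.39659271e+02  5.63774145e-02] [[-0.9, -1.4], [0.2, -0.6], [0.6, 1.4], [-0.5, 1.2], [0.7, -0.4], [0.0, -0.7]]
front off [-27.60131661] [[-0.5, -1.1], [0.4, -0.3], [0.7, -0.2], [-0.4, 3.8]]
hasp [1.43070694] [-0.2  2.6 -0.2  1.5] hinge top px [[392.70756874 323.04961878]]
tray [475.03138938 359.09921955   0.57674892] [[0.6, -0.2], [-2.1, -1.7], [-0.5, -1.8], [-0.3, 1.2], [1.2, 2.4], [1.2, -0.7]]
-36 85 [[355. 205.]]
-36 90 [[353. 197.]]
-36 95 [[352. 190.]]
-36 151 [[335. 100.]]
36 85 [[281. 331.]]
36 90 [[279. 323.]]
36 95 [[277. 315.]]
36 151 [[257. 225.]]
[436.84514891  -4.06767643  80.        ] [489.32570941 248.27970689   0.        ]
```

The mould fit is consistent, with residuals of about 1 px (~2 mm). The results:

| Item | Value |
|---|---|
| Mould x, y | (464, -340) mm |
| Mould yaw | 0.056 rad |
| Front half gap | 28 mm |
| Hasp angle | 1.43 rad |

I'll go to the front half with the fingers closed.

>>> {"api": "carry_out", "payload": {
  "motion": [
    [-32,-23,0,0,1],
    [-32,-23,0,0,1],
    [-32,-23,0,0,1],
    [-32,-23,0,0,1],
    [-32,-23,0,0,1],
    [-32,-23,0,0,1],
    [-32,-23,0,0,1],
    [-32,-23,0,0,1],
    [-32,-23,0,0,1],
    [-32,-23,0,0,1],
    [-32,-23,0,0,1],
    [-3,-2,0,-3.2,1]
  ]
}}

```text
t: 1.35
eef_pos: [368.0, -357.7, 222.5]
tcp_rot: [-3.141, 0.0, 1.624]
ft_force: [0.2, 0.1, 0.6]
opening: 0.046
grip_force: 0.0
```

>>> {"api": "carry_out", "payload": {
  "motion": [
    [0,0,36,0,1],
    [0,0,36,0,1],
    [0,0,36,0,1],
    [0,0,36,0,1],
    [0,0,36,0,1],
    [0,5,0,0,1],
    [0,5,0,0,1],
    [0,5,0,0,1],
    [0,5,0,0,1],
    [0,5,0,0,1],
    [0,5,0,0,1],
    [0,4,0,0,1]
  ]
}}

```text
t: 2.55
eef_pos: [403.8, -353.1, 44.1]
tcp_rot: [-3.141, 0.001, 1.627]
ft_force: [-11.6, -1.3, 11.4]
opening: 0.001
grip_force: 5.9
```

>>> {"api": "carry_out", "payload": {
  "motion": [
    [0,3,0,0,1],
    [0,3,0,0,1],
    [0,2,0,0,1],
    [0,2,0,0,1],
    [0,0,0,0,1]
  ]
}}

```text
t: 3.05
eef_pos: [412.8, -352.8, 44.0]
tcp_rot: [-3.14, 0.0, 1.627]
ft_force: [-16.6, -5.3, 10.2]
opening: 0.006
grip_force: 8.9
```

>>> {"api": "carry_out", "payload": {
  "motion": [
    [0,2,0,0,1],
    [0,2,0,0,1],
    [0,0,0,0,1]
  ]
}}

```text
t: 3.35
eef_pos: [413.0, -352.6, 43.9]
tcp_rot: [-3.134, -0.003, 1.628]
ft_force: [-47.1, -14.8, 19.7]
opening: 0.002
grip_force: 24.9
```

>>> {"api": "carry_out", "payload": {
  "motion": [
    [0,-10,0,0,1],
    [0,-15,0,0,1],
    [0,0,-40,0,1],
    [0,0,-40,0,1],
    [0,0,-40,0,1],
    [-22,25,0,0,1],
    [-22,25,0,0,1],
    [-22,25,0,0,1],
    [-22,25,0,0,1],
    [-22,25,0,0,1],
    [-21,25,0,0,1],
    [0,0,0,0,1]
  ]
}}

```text
t: 4.55
eef_pos: [552.2, -477.5, 162.4]
tcp_rot: [3.14, 0.001, 1.627]
ft_force: [-0.6, -0.3, -0.1]
opening: 0.005
grip_force: 0.0
```

```bash
python3 - <<'E'
from h import *
from cell import env
st=env.state();c=wristcam(env.read_camera("wrist"),st);pickle.dump(c,open("c1.pkl","wb"))
print(st["eef_pos"],st["tcp_rot"],st["ft_force"])
cv2.imwrite("pics/w1.png",cv2.resize(c["color"][:,:,::-1],(800,600),interpolation=cv2.INTER_CUBIC))
m=[464.2,-339.7,.0564]
for p in [(40,-60,78),(40,40,78),(0,-60,78),(-40,-60,78),(-40,40,78),(6,85,78),(-6,85,78),(26,-67,60),(45,-75,10)]: print(p,(proj(c,T(m,p))[0]*1.4286).round())
E
```

```text
[ 552.20097783 -477.5492162   162.4171234 ] [3.13990531e+00 1.30725420e-03 1.62719443e+00] [-0.55440022 -0.29343184 -0.0786702 ]
(40, -60, 78) [331. 157.]
(40, 40, 78) [323. -65.]
(0, -60, 78) [254. 157.]
(-40, -60, 78) [177. 158.]
(-40, 40, 78) [154. -62.]
(6, 85, 78) [ 245. -176.]
(-6, 85, 78) [ 218. -175.]
(26, -67, 60) [312. 172.]
(45, -75, 10) [357. 187.]
```

View pics/w1.png

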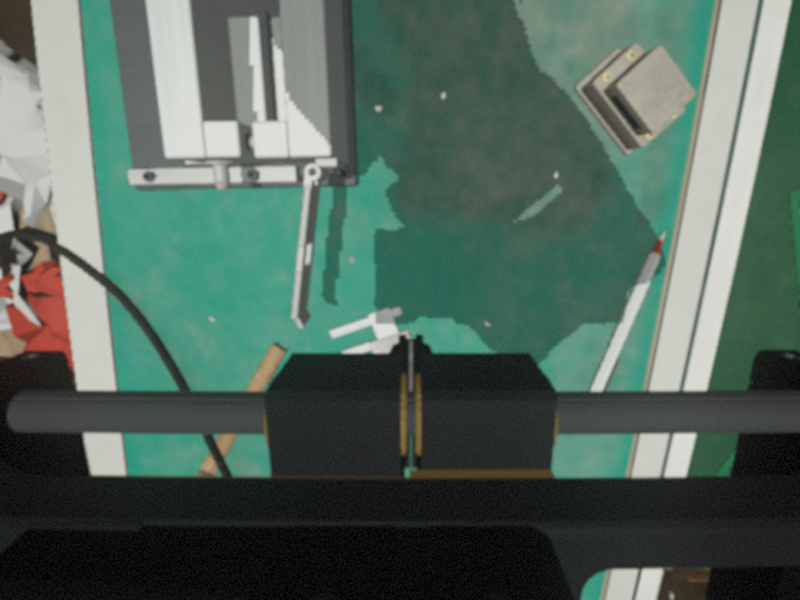

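The wrist view matches the mould fit: the rear corner is at (331,157) and the hinge at (312,172). There seems to be a dark gap at the seam, at x about 240–253, so I'll enlarge it.

```bash
python3 - <<'E'
from h import *
c=pickle.load(open("c1.pkl","rb"))
cv2.imwrite("pics/w1c.png",cv2.resize(c["color"][0:150,70:270,::-1],None,fx=4,fy=4,interpolation=cv2.INTER_CUBIC))
m=[464.2,-339.7,.0564]
for p in [(40,-60,78),(0,-60,78),(-40,-60,78),(0,40,78),(-105,-75,10),(45,-75,10),(0,-60,10)]: print(p,((proj(c,T(m,p))[0]-[70,0])*4).round())
E
```

```text
(40, -60, 78) [648. 439.]
(0, -60, 78) [431. 440.]
(-40, -60, 78) [216. 442.]
(0, 40, 78) [ 387. -178.]
(-105, -75, 10) [ 94. 526.]
(45, -75, 10) [719. 522.]
(0, -60, 10) [526. 458.]
```

View pics/w1c.png

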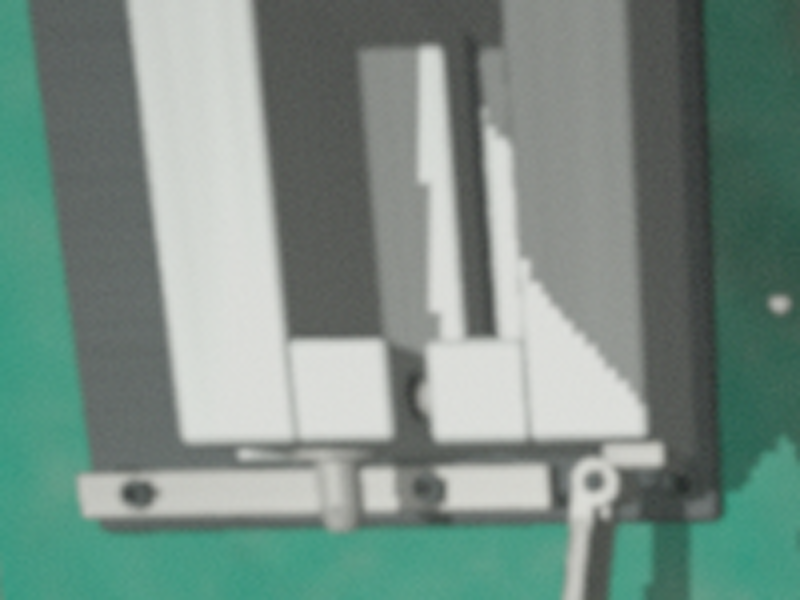

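```bash
python3 - <<'E'
from h import *
c=pickle.load(open("c1.pkl","rb"));m=[464.2,-339.7,.0564]
inv=lambda w:(T([0,0,-m[2]],np.array([w[0]-m[0],w[1]-m[1],w[2]]))[0]).round(1)
for n,uv in [("front L corner",(183,441)),("front L far",(129,5)),("front seam near",(392,440)),("front seam mid",(386,340)),("rear seam near",(431,440)),("rear seam mid",(428,340)),("rear R",(648,438)),("rear shelf far",(505,45)),("front inner far",(255,5)),("front inner near",(292,440)),("rear inner near",(530,438))]:
    print(n,inv(at(c,un(uv,[70,0],4),78)))
for n,uv in [("pin",(425,395))]: print(n,inv(at(c,un(uv,[70,0],4),45)))
print("stud tip",inv(at(c,un((340,525),[70,0],4),45)))
E
```

```text
front L corner [-46.4 -59.5  78. ]
front L far [-47.4  13.1  78. ]
front seam near [ -7.5 -59.7  78. ]
front seam mid [ -7.1 -42.3  78. ]
rear seam near [ -0.2 -59.7  78. ]
rear seam mid [  0.6 -42.3  78. ]
rear R [ 39.8 -59.5  78. ]
rear shelf far [17.6  5.9 78. ]
front inner far [-25.3  12.7  78. ]
front inner near [-26.  -59.5  78. ]
rear inner near [ 18.1 -59.5  78. ]
pin [-11.6 -48.7  45. ]
stud tip [-31.8 -74.9  45. ]
```

The measurement puts the front half square but 7 mm short of home. With the closed fingers tapered along y, the earlier push must have acted high and tipped it. I'll turn the tool 90° and push with the straight finger sides, lower down.

>>> {"api": "carry_out", "payload": {
  "motion": [
    [0,0,0,8.2,1],
    [0,0,0,8.2,1],
    [0,0,0,8.2,1],
    [0,0,0,8.2,1],
    [0,0,0,8.2,1],
    [0,0,0,8.2,1],
    [0,0,0,8.2,1],
    [0,0,0,8.2,1],
    [0,0,0,8.2,1],
    [0,0,0,8.2,1],
    [0,0,0,8,1],
    [-25,-22,0,0,1]
  ]
}}

```text
t: 5.8
eef_pos: [524.3, -456.0, 162.6]
tcp_rot: [3.14, -0.001, 0.051]
ft_force: [0.1, 1.1, -0.1]
opening: 0.006
grip_force: 0.0
```

>>> {"api": "carry_out", "payload": {
  "motion": [
    [-26,-22,0,0,1],
    [-26,-22,0,0,1],
    [-26,-22,0,0,1],
    [-26,-22,0,0,1],
    [-26,-22,0,0,1],
    [0,0,32,0,1],
    [0,0,32,0,1],
    [0,0,32,0,1],
    [0,0,30,0,1],
    [0,0,0,0,1]
  ]
}}

```text
t: 6.8
eef_pos: [386.4, -351.3, 34.6]
tcp_rot: [-3.138, 0.003, 0.056]
ft_force: [0.4, -0.6, 0.7]
opening: 0.002
grip_force: 0.0
```

>>> {"api": "carry_out", "payload": {
  "motion": [
    [6,0,0,0,1],
    [6,0,0,0,1],
    [6,0,0,0,1],
    [3,0,0,0,1],
    [3,0,0,0,1],
    [3,0,0,0,1],
    [0,0,0,0,1]
  ]
}}

```text
t: 7.5
eef_pos: [411.7, -351.6, 38.0]
tcp_rot: [-3.14, 0.005, 0.057]
ft_force: [-32.9, -9.1, 15.0]
opening: 0.006
grip_force: 17.1
```

```bash
python3 - <<'E'
from h import *
from cell import env
st=env.state();c=wristcam(env.read_camera("wrist"),st);s=env.read_camera("side");pickle.dump((c,s),open("c2.pkl","wb"))
a=cv2.resize(c["color"][:,:,::-1],(400,300),interpolation=cv2.INTER_AREA)
b=cv2.resize(s["color"][235:355,185:285,::-1],None,fx=4,fy=4,interpolation=cv2.INTER_CUBIC)
im=np.zeros((480,800,3),np.uint8);im[:300,:400]=a;im[:480,400:]=b
cv2.imwrite("pics/p2.png",im)
print(st["joints"],st["tau"])
E
```

```text
[-0.82738061  0.6360405   1.92303859 -0.00554536  0.58719348  0.69095464] [ 16.12745941 -52.34043002 -20.7936573    3.93402323  -3.44772778
   0.12590932]
```

View pics/p2.png

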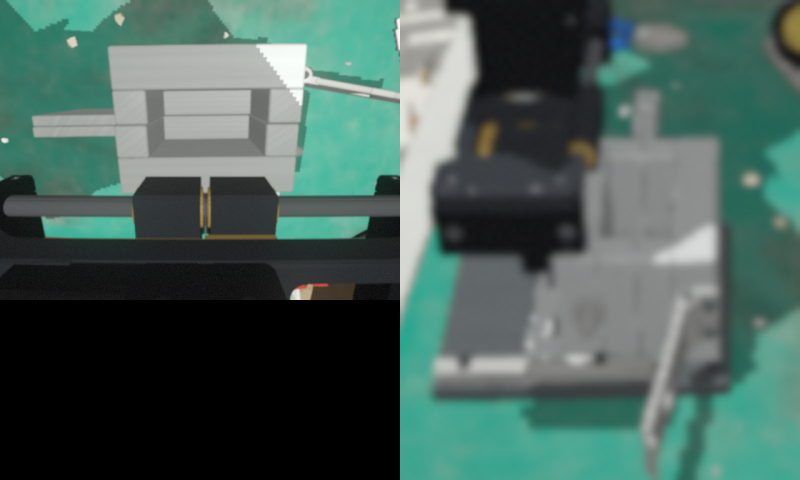

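The tops touch while the base is still short, so the half tips because the fingers bear on it high up. Instead I'll pinch its front wall, which is about 22 mm thick with the cavity behind it, and slide it home so it is held upright.

>>> {"api": "carry_out", "payload": {
  "motion": [
    [-10,0,0,0,1],
    [-15,0,0,0,1],
    [0,0,-40,0,1],
    [0,0,-40,0,1],
    [0,0,-40,-8.2,1],
    [0,0,0,-8.2,0.5],
    [0,0,0,-8.2,0.5],
    [0,0,0,-8.2,0.5],
    [0,0,0,-8.2,0.5],
    [0,0,0,-8.2,0.5],
    [0,0,0,-8.2,0.5],
    [0,0,0,-8.2,0.5]
  ]
}}

```text
t: 8.8
eef_pos: [389.8, -352.7, 157.1]
tcp_rot: [3.141, 0.0, 1.207]
ft_force: [-0.4, -0.4, -0.4]
opening: 0.488
grip_force: 0.0
```

>>> {"api": "carry_out", "payload": {
  "motion": [
    [0,0,0,-8.2,0.5],
    [0,0,0,-8.2,0.5],
    [0,0,0,-8.0,0.5],
    [0,0,0,0,0.5],
    [0,0,0,0,0.5]
  ]
}}

```text
t: 9.3
eef_pos: [389.8, -352.8, 156.9]
tcp_rot: [3.141, 0.0, 1.623]
ft_force: [0.1, -0.3, 0.7]
opening: 0.498
grip_force: 0.0
```

>>> {"api": "carry_out", "payload": {
  "motion": [
    [0,20,0,0,0.5],
    [0,19,0,0,0.5],
    [0,0,28,0,0.5],
    [0,0,28,0,0.5],
    [0,0,28,0,0.5],
    [0,0,27,0,0.5],
    [0,0,0,0,0.85],
    [0,0,0,0,0.85],
    [0,0,0,0,0.85],
    [0,0,0,0,0.85]
  ]
}}

```text
t: 10.3
eef_pos: [429.7, -351.3, 47.1]
tcp_rot: [3.139, 0.002, 1.626]
ft_force: [2.7, -0.4, 5.4]
opening: 0.231
grip_force: 30.0
```

>>> {"api": "carry_out", "payload": {
  "motion": [
    [0,2,0,0,0.85],
    [0,2,0,0,0.85],
    [0,2,0,0,0.85],
    [0,1,0,0,0.85],
    [0,1,0,0,0.85],
    [0,0,0,0,0.85]
  ]
}}

```text
t: 10.9
eef_pos: [434.3, -350.9, 47.1]
tcp_rot: [-3.138, 0.0, 1.628]
ft_force: [-22.5, -6.5, 15.5]
opening: 0.227
grip_force: 30.1
```

>>> {"api": "carry_out", "payload": {
  "motion": [
    [0,2,0,0,0.85],
    [0,2,0,0,0.85],
    [0,0,0,0,0.85]
  ]
}}

```text
t: 11.2
eef_pos: [434.5, -350.7, 46.9]
tcp_rot: [-3.131, -0.003, 1.629]
ft_force: [-50.9, -17.0, 24.1]
opening: 0.234
grip_force: 30.1
```

>>> {"api": "carry_out", "payload": {
  "motion": [
    [0,-4,0,0,0.5],
    [0,0,0,0,0.5],
    [0,0,0,0,0.5],
    [0,0,-38,0,0.5],
    [0,0,-38,0,0.5],
    [0,0,-38,0,1],
    [-27,20,0,0,1],
    [-26,20,0,0,1],
    [-26,20,0,0,1],
    [-26,20,0,0,1],
    [-26,22,0,0,1],
    [0,0,0,0,1]
  ]
}}

```text
t: 12.4
eef_pos: [548.2, -477.1, 158.9]
tcp_rot: [3.141, 0.001, 1.627]
ft_force: [-0.2, 0.5, -0.7]
opening: 0.015
grip_force: 0.0
```

```bash
cat > prof.py <<'E'
from h import *
from cell import env
st=env.state();c=wristcam(env.read_camera("wrist"),st);pickle.dump(c,open("c3.pkl","wb"))
m=[464.2,-339.7,.0564]
d=st["eef_pos"]-[m[0],m[1],0];print("mould xy",T([0,0,-m[2]],d),st["tcp_rot"])
def prof(c):
  g=cv2.cvtColor(c["color"],cv2.COLOR_RGB2GRAY)
  for y in (-57,-50):
    P=proj(c,T(m,[(x,y,78) for x in range(-52,50,1)])).astype(np.float32)
    v=cv2.remap(g,P[:,0].copy(),P[:,1].copy(),cv2.INTER_LINEAR).ravel()
    print(y,{-52+i:v[i:i+10].tolist() for i in range(0,len(v),10)})
prof(pickle.load(open("c1.pkl","rb")));prof(c)
E
python3 prof.py
```

```text
mould xy [[  76.15250729 -141.91176963  158.87314545]] [3.14065490e+00 9.13562176e-04 1.62685061e+00]
-57 {-52: [106, 105, 107, 106, 112, 149, 196, 216, 219, 219], -42: [219, 219, 220, 220, 220, 219, 219, 219, 220, 219], -32: [220, 220, 219, 220, 221, 217, 202, 194, 214, 220], -22: [220, 221, 221, 221, 220, 221, 220, 221, 220, 221], -12: [221, 220, 220, 216, 194, 147, 102, 93, 93, 90], -2: [90, 102, 156, 207, 220, 221, 220, 221, 220, 220], 8: [220, 221, 221, 221, 221, 221, 221, 221, 220, 206], 18: [191, 212, 221, 220, 220, 221, 221, 221, 220, 222], 28: [221, 221, 220, 221, 220, 220, 221, 221, 221, 221], 38: [214, 185, 127, 93, 90, 89, 89, 89, 89, 87], 48: [81, 72]}
-50 {-52: [106, 105, 107, 105, 114, 150, 199, 216, 219, 218], -42: [217, 218, 219, 219, 219, 220, 220, 220, 219, 220], -32: [220, 220, 219, 220, 219, 216, 199, 196, 214, 220], -22: [219, 221, 220, 220, 220, 220, 220, 221, 220, 219], -12: [220, 220, 221, 215, 191, 142, 101, 91, 74, 66], -2: [96, 146, 185, 211, 219, 219, 221, 220, 221, 219], 8: [220, 219, 220, 220, 220, 221, 220, 221, 219, 204], 18: [194, 213, 221, 220, 220,
[... 596 characters left out ...]
 220], 28: [220, 220, 220, 219, 220, 219, 221, 221, 221, 216], 38: [191, 150, 109, 91, 88, 89, 89, 89, 88, 83], 48: [75, 67]}
-50 {-52: [106, 106, 104, 107, 105, 106, 107, 106, 108, 107], -42: [107, 122, 173, 212, 218, 219, 218, 218, 219, 219], -32: [219, 219, 219, 219, 218, 220, 219, 219, 220, 219], -22: [220, 218, 212, 196, 203, 217, 219, 219, 220, 219], -12: [219, 220, 220, 220, 220, 220, 220, 220, 220, 218], -2: [211, 181, 179, 210, 219, 220, 219, 220, 220, 220], 8: [220, 221, 220, 220, 220, 220, 220, 219, 218, 203], 18: [198, 215, 219, 220, 219, 220, 220, 220, 220, 220], 28: [221, 220, 220, 219, 206, 169, 152, 153, 150, 152], 38: [144, 124, 99, 89, 87, 90, 88, 86, 87, 82], 48: [76, 71]}
```

The gap is closed: the front edge is at x = -40 and only the thin joint line shows. Now I'll swing the hasp.

>>> {"api": "carry_out", "payload": {
  "motion": [
    [0,0,38,0,1],
    [0,0,38,0,1],
    [0,0,38,0,1],
    [0,-23,0,0,1],
    [-1,-23,0,0,1],
    [1.5,-13,0,0,1],
    [1.5,-13,0,0,1],
    [4.5,-10,0,0,1],
    [4.5,-10,0,0,1],
    [8,-8.5,0,0,1],
    [8,-8.5,0,0,1]
  ]
}}

```text
t: 13.55
eef_pos: [435.3, -454.0, 45.9]
tcp_rot: [3.141, 0.001, 1.627]
ft_force: [0.7, -0.3, -0.3]
opening: 0.008
grip_force: 0.4
```

>>> {"api": "carry_out", "payload": {
  "motion": [
    [9,-5.5,0,0,1],
    [9,-5.5,0,0,1],
    [7,-2,0,0,1],
    [7,-2,0,0,1],
    [5,-1,0,0,1],
    [2,0,0,0,1],
    [2,0,0,0,1],
    [0,0,0,0,1]
  ]
}}

```text
t: 14.35
eef_pos: [418.8, -421.2, 46.4]
tcp_rot: [3.136, 0.014, 1.627]
ft_force: [-3.8, -35.9, -14.8]
opening: 0.005
grip_force: 18.1
```

>>> {"api": "carry_out", "payload": {
  "motion": [
    [-8,0,0,0,1],
    [-12,0,0,0,1],
    [0,0,-43,0,1],
    [0,0,-43,0,1],
    [0,0,-43,0,1],
    [0,0,-43,0,1],
    [0,0,-43,0,1],
    [41,20,0,0,0.5],
    [41,20,0,0,0],
    [41,20,0,0,0],
    [41,20,0,0,0],
    [41,20,0,0,0]
  ]
}}

```text
t: 15.55
eef_pos: [507.3, -222.2, 260.8]
tcp_rot: [-3.141, -0.0, 1.627]
ft_force: [0.1, 0.0, -0.7]
opening: 0.369
grip_force: 0.0
```

>>> {"api": "carry_out", "payload": {
  "motion": [
    [41,20,0,0,0],
    [41,20,0,0,0],
    [41,20,0,0,0],
    [40,-6,0,0,0],
    [40,-6,0,0,0],
    [40,-6,0,0,0],
    [40,-6,0,0,0],
    [40,-6,0,0,0],
    [40,-6,0,0,0],
    [40,-6,0,0,0],
    [40,-6,0,0,0],
    [37,-3,0,0,0]
  ]
}}

```text
t: 16.75
eef_pos: [488.2, 257.5, 260.8]
tcp_rot: [-3.141, 0.0, 1.627]
ft_force: [0.1, -0.7, 0.0]
opening: 1.0
grip_force: 0.0
```

>>> {"api": "carry_out", "payload": {
  "motion": [
    [0,0,0,-7.5,0],
    [0,0,0,-7.5,0],
    [0,0,0,-7.5,0],
    [0,0,0,-7.3,0],
    [0,0,0,0,0]
  ]
}}

```text
t: 17.25
eef_pos: [488.9, 255.7, 260.6]
tcp_rot: [-3.141, -0.0, 2.149]
ft_force: [0.2, -0.3, 0.6]
opening: 1.0
grip_force: 0.0
```

```bash
python3 - <<'E'
from h import *
from cell import env
st=env.state();c=wristcam(env.read_camera("wrist"),st)
s=env.read_camera("side");sc=env.read_camera("scene");pickle.dump((c,s,sc),open("c4.pkl","wb"))
print(st["eef_pos"],st["tcp_rot"],st["opening"])
a=cv2.resize(c["color"][:280,:,::-1],(800,400),interpolation=cv2.INTER_CUBIC)
b=cv2.resize(s["color"][285:355,200:290,::-1],(257,200),interpolation=cv2.INTER_CUBIC)
d=cv2.resize(sc["color"][245:320,150:210,::-1],(160,200),interpolation=cv2.INTER_CUBIC)
im=np.zeros((600,800,3),np.uint8);im[:400]=a;im[400:,:257]=b;im[400:,300:460]=d
cv2.imwrite("pics/p4.png",im)
E
```

```text
[488.90753961 255.74883616 260.57793504] [-3.14097731e+00 -1.79187875e-04  2.14904496e+00] 1.0000887651713912
```

View pics/p4.png

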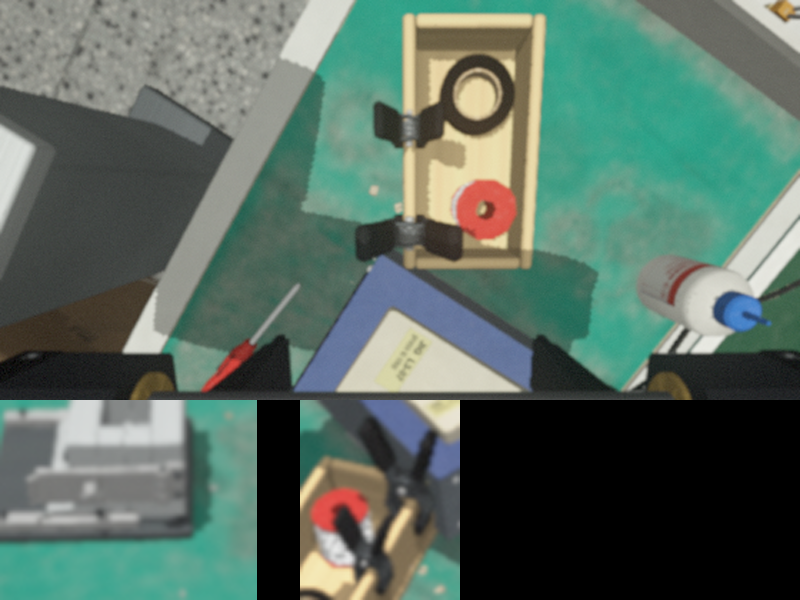

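The wrist view shows the hasp shut over the stud. The larger clamp has its grips at x 357–463, y about 240, and the tray rim corners are at (404,14), (545,14), (404,268) and (532,267).

```bash
python3 - <<'E'
from h import *
c,s,sc=pickle.load(open("c4.pkl","rb"))
k=560/800
u=lambda l:(np.array(l,float)+.5)*k-.5
X=np.array([(-50,90,70),(50,90,70),(-50,-90,70),(50,-90,70)]);U=u([(404,14),(545,14),(404,268),(532,267)])
r=least_squares(lambda p:(proj(c,T(p,X))-U).ravel(),[475,359,.577]);t=r.x;print(t,r.fun.reshape(-1,2).round(1).tolist())
inv=lambda w:T([0,0,-t[2]],np.array([w[0]-t[0],w[1]-t[1],w[2]]))[0].round(1)
for z in (140,148,152):
  print(z,[inv(at(c,u([q])[0],z)).tolist() for q in [(357,241),(463,241),(390,224),(430,258),(358,258),(375,102),(443,102)]])
for z in(85,90): print(z,inv(at(c,u([(410,235)])[0],z)),inv(at(c,u([(410,127)])[0],z-10)))
o=[t[0],t[1]]
print("scene pins: ",[ (z,y,((proj(sc,T(t,[-45.5,y,z]))[0]-[115,245])*5).round().tolist()) for z in (85,90) for y in(-48,-42,-36,30)])
E
```

```text
[474.49099912 359.98049828   0.58113331] [[-1.3, -0.9], [1.2, -0.9], [-0.0, 1.0], [0.1, 1.4]]
140 [[-77.7, -59.8, 140.0], [-12.5, -60.0, 140.0], [-57.2, -49.5, 140.0], [-32.7, -70.5, 140.0], [-77.4, -70.3, 140.0], [-64.9, 20.2, 140.0], [-25.8, 20.0, 140.0]]
148 [[-76.7, -58.9, 148.0], [-13.4, -59.1, 148.0], [-56.9, -48.9, 148.0], [-33.0, -69.2, 148.0], [-76.4, -69.1, 148.0], [-64.3, 18.8, 148.0], [-26.3, 18.7, 148.0]]
152 [[-76.3, -58.4, 152.0], [-13.8, -58.6, 152.0], [-56.7, -48.6, 152.0], [-33.2, -68.6, 152.0], [-76.0, -68.5, 152.0], [-64.0, 18.1, 152.0], [-26.6, 18.0, 152.0]]
85 [-45.2 -61.8  85. ] [-44.9  14.2  75. ]
90 [-45.2 -61.3  90. ] [-44.9  13.6  80. ]
scene pins:  [(85, -48, [365.0, 186.0]), (85, -42, [359.0, 196.0]), (85, -36, [353.0, 206.0]), (85, 30, [286.0, 321.0]), (90, -48, [363.0, 179.0]), (90, -42, [358.0, 189.0]), (90, -36, [352.0, 199.0]), (90, 30, [285.0, 314.0])]
```

>>> {"api": "carry_out", "payload": {
  "motion": [
    [18,0,0,0,0],
    [17,0,0,0,0],
    [0,0,35,0,0],
    [0,0,35,0,0],
    [0,0,35,0,0],
    [0,0,36,0,0],
    [0,0,0,0,0],
    [0,0,0,0,1],
    [0,0,0,0,1],
    [0,0,0,0,1],
    [0,0,0,0,1],
    [0,0,0,0,1]
  ]
}}

```text
t: 18.6
eef_pos: [470.2, 285.0, 120.4]
tcp_rot: [3.141, 0.0, 2.147]
ft_force: [0.2, -0.4, -1.0]
opening: 0.64
grip_force: 9.4
```

>>> {"api": "carry_out", "payload": {
  "motion": [
    [0,0,0,0,1],
    [0,0,0,0,1],
    [0,0,0,0,1],
    [0,0,0,0,1],
    [0,0,0,0,1],
    [0,0,0,0,1]
  ]
}}

```text
t: 19.2
eef_pos: [470.0, 285.0, 119.6]
tcp_rot: [-3.142, 0.0, 2.147]
ft_force: [-0.0, -0.1, -0.8]
opening: 0.289
grip_force: 30.0
```

>>> {"api": "carry_out", "payload": {
  "motion": [
    [0,0,-10,0,1],
    [0,0,-15,0,1],
    [0,0,-20,0,1],
    [0,0,-25,0,1],
    [0,0,-25,0,1],
    [0,0,-25,0,1],
    [0,0,-25,0,1],
    [0,0,-25,0,1],
    [0,0,0,0,1]
  ]
}}

```text
t: 20.1
eef_pos: [470.8, 285.4, 293.4]
tcp_rot: [3.136, 0.001, 2.147]
ft_force: [0.3, 1.3, -0.6]
opening: 0.288
grip_force: 30.0
```

```bash
python3 - <<'E'
from h import *
from cell import env
st=env.state();print(st["eef_pos"],st["tcp_rot"],st["ft_force"],st["opening"],st["joints"])
c=env.read_camera("side");sc=env.read_camera("scene");w=env.read_camera("wrist");pickle.dump((c,sc,w),open("c5.pkl","wb"))
p=proj(c,st["eef_pos"]-[0,0,40])[0];q=proj(sc,st["eef_pos"]-[0,0,40])[0];print(p,q)
def cr(i,p,h):
    x,y=[int(max(h,v)) for v in p]; k=i["color"][y-h:y+h,x-h:x+h,::-1]; return cv2.resize(k,(400,400),interpolation=cv2.INTER_CUBIC)
cv2.imwrite("pics/p5.png",np.hstack([cr(c,p,45),cr(sc,q,60)]))
E
```

```text
[470.79510025 285.36849532 293.42039247] [3.13566939e+00 9.35620557e-04 2.14678681e+00] [ 0.3273057   1.32477949 -0.597905  ] 0.28785822935982924 [ 4.24948844e-01  3.15154417e-01  1.64893436e+00 -3.65720827e-05
  1.17150727e+00 -1.51030294e-01]
[267.04783515 114.87807772] [179.74603939 220.80136738]
```

View pics/p5.png

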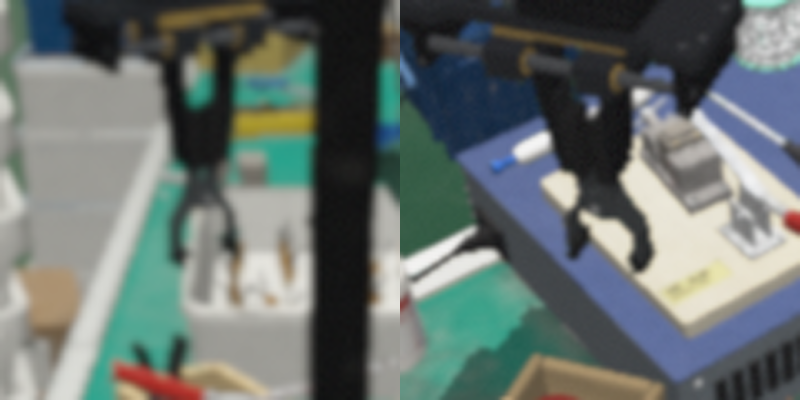

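The clamp is held centrally with its jaws open. Its pin is about 35 mm below the TCP. I'll carry it to the ears.

>>> {"api": "carry_out", "payload": {
  "motion": [
    [0,0,0,7.5,1],
    [0,0,0,7.5,1],
    [0,0,0,7.5,1],
    [0,0,0,7.3,1],
    [-36,9,0,0,1],
    [-36,9,0,0,1],
    [-36,9,0,0,1],
    [-36,9,0,0,1],
    [-36,9,0,0,1],
    [-36,9,0,0,1],
    [-36,9,0,0,1],
    [-36,9,0,0,1]
  ]
}}

```text
t: 21.45
eef_pos: [557.8, -0.1, 288.4]
tcp_rot: [-3.139, -0.0, 1.627]
ft_force: [0.6, 0.2, -0.9]
opening: 0.29
grip_force: 30.0
```

>>> {"api": "carry_out", "payload": {
  "motion": [
    [-34,-14,0,0,1],
    [-34,-14,0,0,1],
    [-34,-14,0,0,1],
    [-34,-14,0,0,1],
    [-34,-14,0,0,1],
    [-34,-14,0,0,1],
    [-34,-14,0,0,1],
    [-30,-14,0,0,1],
    [0,0,0,0,1],
    [0,0,0,0,1]
  ]
}}

```text
t: 22.45
eef_pos: [460.6, -272.6, 288.5]
tcp_rot: [-3.14, -0.002, 1.625]
ft_force: [-0.0, 0.5, -1.1]
opening: 0.294
grip_force: 30.0
```

```bash
python3 - <<'E'
from h import *
from cell import env
st=env.state();m=[464.2,-339.7,.0564]
print(st["eef_pos"],st["tcp_rot"],st["opening"],st["ft_force"],T([0,0,-m[2]],st["eef_pos"]-[m[0],m[1],0]))
E
```

```text
[ 460.60793423 -272.58127667  288.49270209] [-3.14011817e+00 -1.56602580e-03  1.62504099e+00] 0.2939065942400639 [-0.03577503  0.54539965 -1.06023422] [[1.97135216e-01 6.72144858e+01 2.88492702e+02]]
```

>>> {"api": "carry_out", "payload": {
  "motion": [
    [-4.5,0,0,0,1],
    [0,0,35,0,1],
    [0,0,35,0,1],
    [0,0,35,0,1],
    [0,0,10,0,1],
    [0,0,8,0,1],
    [0,0,8,0,1],
    [0,0,8,0,1],
    [0,0,8,0,1],
    [0,0,0,0,1]
  ]
}}

```text
t: 23.45
eef_pos: [461.2, -276.7, 142.0]
tcp_rot: [-3.141, -0.001, 1.627]
ft_force: [-0.5, -0.3, -1.1]
opening: 0.294
grip_force: 30.0
```

>>> {"api": "carry_out", "payload": {
  "motion": [
    [0,0,4,0,1],
    [0,0,4,0,1],
    [0,0,0,0,1],
    [0,0,0,0,0.65],
    [0,0,0,0,0.55],
    [0,0,0,0,0.45],
    [0,0,0,0,0.35],
    [0,0,0,0,0.25],
    [0,0,0,0,0.1],
    [0,0,0,0,0],
    [0,0,0,0,0],
    [0,0,0,0,0]
  ]
}}

```text
t: 24.65
eef_pos: [461.5, -276.9, 134.7]
tcp_rot: [3.141, 0.0, 1.627]
ft_force: [0.5, 0.6, 0.2]
opening: 0.964
grip_force: 0.0
```

>>> {"api": "carry_out", "payload": {
  "motion": [
    [0,0,-10,0,0],
    [0,0,-20,0,0],
    [0,0,-30,0,0],
    [0,0,-30,0,0],
    [0,0,-30,0,0],
    [0,0,-30,0,0],
    [-30,0,0,0,0],
    [-30,0,0,0,0],
    [-30,0,0,0,0],
    [0,0,0,0,0]
  ]
}}

```text
t: 25.65
eef_pos: [466.2, -369.4, 285.0]
tcp_rot: [3.141, 0.001, 1.625]
ft_force: [-0.7, 0.1, -0.1]
opening: 0.998
grip_force: 0.0
```

```bash
python3 - <<'E'
from h import *
from cell import env
st=env.state();c=wristcam(env.read_camera("wrist"),st);s=env.read_camera("side");m=[464.2,-339.7,.0564]
print(st["eef_pos"],st["opening"],st["ft_force"])
inv=lambda w:T([0,0,-m[2]],np.array([w[0]-m[0],w[1]-m[1],w[2]]))[0].round(1)
def dark(i,P,h,th=60):
    u,v=proj(i,T(m,P))[0].astype(int);x0,y0=max(u-h,0),max(v-h,0)
    g=cv2.GaussianBlur(cv2.cvtColor(i["color"],cv2.COLOR_RGB2GRAY),(3,3),0)[y0:v+h,x0:u+h]
    n,l,sta,cen=cv2.connectedComponentsWithStats((g<th).astype(np.uint8))
    return [(x[:5]+[x0,y0,0,0,0]).tolist() for x in sta[1:] if x[4]>40]
for b in dark(c,(0,62,130),75):
    x,y,w,h,a=b;print("wrist",b,[inv(at(c,q,160)).tolist() for q in((x,y+h/2),(x+w,y+h/2),(x+w/2,y),(x+w/2,y+h))])
for b in dark(s,(0,62,110),35): print("side",b)
for P in [(0,62,163),(-32,62,163),(32,62,163),(0,62,97),(-6,62,45),(6,62,45),(0,62,78)]: print(P,proj(s,T(m,P))[0].round(1),proj(c,T(m,P))[0].round(1))
# side ASCII around clamp
u,v=proj(s,T(m,(0,62,110)))[0].astype(int);g=cv2.cvtColor(s["color"],cv2.COLOR_RGB2GRAY)
print(u,v)
for r in range(v-32,v+40,2): print(r,"".join(" .:-=+*#%@"[9-min(9,int(q)//26)] for q in g[r,u-32:u+34]))
E
```

```text
[ 466.22986637 -369.35784233  284.95201665] 0.9980090402829366 [-0.65382107  0.12501526 -0.12069801]
wrist [292, 85, 30, 32, 718] [[5.1, 62.4, 160.0], [30.6, 62.3, 160.0], [17.7, 75.2, 160.0], [18.0, 49.2, 160.0]]
wrist [252, 87, 27, 29, 600] [[-28.9, 62.1, 160.0], [-6.0, 62.0, 160.0], [-17.2, 73.8, 160.0], [-17.7, 50.2, 160.0]]
side [231, 226, 13, 27, 155]
side [246, 226, 13, 32, 136]
(0, 62, 163) [244.3 229.7] [286.  101.2]
(-32, 62, 163) [229.1 230. ] [248.  101.4]
(32, 62, 163) [259.5 229.4] [324.  101.1]
(0, 62, 97) [246.  255.7] [286.2 106.8]
(-6, 62, 45) [244.6 274.9] [281.3 109.9]
(6, 62, 45) [249.9 274.9] [291.3 109.9]
(0, 62, 78) [246.4 262.8] [286.2 108. ]
245 250
218 =====+**#*************#######*************************************
220 ====+******************#####**************************************
222 ===++******************************************+=++**+==--==+*****
224 ===+************************************************++=======+****
226 ==+***************##%%##*****************##%%#******++*****++++***
228 -=+**************##%%%%#****************#%%%%##******##%%
[... 1439 characters left out ...]
===+++**+-::::::::::::::-=========+++========++**************
272 ===========+=-:........::....:-====================+**************
274 =============-:........:::::::--===================+**************
276 ============-::.......:-==========================++**************
278 ============-:........:-===========================+******+==+****
280 ============-:........:-==========================++*****+=--=****
282 ============::.......::=+=========================++**************
284 ===========-:........:-=++========================++**************
286 ===========-:........:-=++========================++**************
288 ----------::.........:-+++========================++**************
```

The clamp stands upright and centred over the ears, at y about 62 with the grips symmetric. I'll check the seam once more and hand in.

```bash
python3 - <<'E'
from h import *
from cell import env
st=env.state();c=wristcam(env.read_camera("wrist"),st);m=[464.2,-339.7,.0564]
g=cv2.cvtColor(c["color"],cv2.COLOR_RGB2GRAY)
for y in (30,):
    P=proj(c,T(m,[(x,y,78) for x in range(-50,50)])).astype(np.float32)
    print(cv2.remap(g,P[:,0].copy(),P[:,1].copy(),cv2.INTER_LINEAR).ravel().tolist())
print(env.job_done())
E
```

```text
[218, 228, 231, 230, 229, 219, 197, 167, 159, 193, 218, 228, 230, 230, 230, 230, 230, 230, 229, 231, 231, 230, 231, 231, 230, 231, 231, 230, 228, 219, 214, 218, 226, 231, 230, 230, 230, 230, 230, 229, 223, 211, 194, 177, 168, 165, 161, 152, 144, 146, 154, 161, 163, 162, 162, 162, 164, 165, 165, 166, 166, 165, 163, 163, 162, 158, 153, 153, 156, 160, 162, 162, 160, 162, 161, 161, 161, 160, 160, 161, 162, 163, 162, 161, 161, 160, 156, 146, 128, 104, 92, 93, 93, 93, 93, 92, 92, 93, 91, 94]
the job is handed in; nothing more can be done
None
```

I handed the job in at about 26 s; no verdict came back. In the camera images the front half is home, the hasp is shut over the stud and the larger clamp sits upright and centred on both ears; pad force and the other objects' positions were not measured.

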